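# Nest the kitchen bowls and slide their tray home under the wire rack

## Robot

A 6-joint arm with a two-finger parallel gripper is mounted at the origin on the work surface. World frame = base frame: x ahead of the robot, y to its left, z up, the work surface at z = 0. Lengths are in m, angles in rad, forces in N, time in s.
With the tool pointing down it reaches from about 0.275 to 0.85 m from the base axis. Payload 5.2 kg.
Tool frame: the origin (TCP) lies midway between the tips of the shut fingers; the grasp point (between the pads) lies 19 mm behind it; z points along the fingers, y is the line along which they close (so a half turn about z gives the same grasp; the last joint's range is limited). The gripper opens to 85 mm and grips with 20 to 120 N. Pads are 22 mm wide; open, the fingers measure 114 mm over their backs; the gripper's body (76 mm by 85 mm) begins 54 mm behind the grasp point. The pads swing forward as they close: fully open they stand 13 mm farther back than shut.
Start: joints at [-1.357, 0.259, 1.535, -0, 1.348, -0.203], TCP at [0.223, -0.503, 0.231] pointing down, gripper open.
Joint ranges: [-3.14, 3.14], [-0.91, 2.08], [0.19, 2.58], [-1.22, 4.36], [0.22, 2.71], [-3.12, 3.12]. Speed limits (rad/s): [2.57, 2.57, 3.14, 3.14, 3.14, 3.14].

## Interface

Orientations are given as [roll, pitch, yaw] about the fixed x, y, z axes, in that order (R = Rz(yaw) Ry(pitch) Rx(roll)).
In Python, from rig import sense, cams, robot gives the robot as it stands.
- The arm moves only by the tool drive_tool, never from a script. Its argument "motion" is a list of rows, each a list of 7 numbers: the closure, from 0 (fully open) to 1 (shut), then the shift along the world's x, y, z as a fraction of full scale, then the turn, a rotation vector about the world's x, y, z as a fraction of full scale. In form: [[fingers, tx, ty, tz, ax, ay, az], ...]. A call has 1 to 12 rows; each row shifts and turns the commanded pose from where the row before left it; what a row does not reach is not made up. Full scale, the value 1, is 0.05 m for a shift and 90 degrees for a turn. A row lasts 1/10 s, in which the tool goes at most 50 mm and 8.59 degrees, less where a joint would pass 70% of its speed; a pose out of reach is approached as far as the arm can. A call with a number of a shift or a turn outside -1 to 1 is refused whole. A call with a gripper value outside its range is refused whole. The fingers move at their own pace and stop on an object; the grip force is fixed at half the most. Time passes only in rows, so rows that do not move let the fingers close. It gives the time, the measured TCP pose, the force, the opening and the grip force at its end, in the units of the state.
- sense(): the state, without advancing time (a new reading comes with each control period).
- cams.grab_frame(name): name is "side" or "top"; returns the picture (400x640x3 uint8, red, green, blue); there is no depth.
- cams.camera_info(name): a dict with "intrinsics" (3x3 intrinsics, pixels), "dist_coeffs" ([k1, k2, p1, p2, k3] as OpenCV has them; the pictures are not rectified), "R" (3x3) and "t" (3): a world point X has camera coordinates R X + t. Camera axes: x right, y down, z forward; pixel columns grow to the right and rows downward; lengths in m; the calibration is good to about 2 mm. A picture is of the moment at which its call begins. camera_info takes no time and is no camera call.
- robot.job_done(): hands the job in; it is judged then, once.
The state is a dict: "t": time; "joints": joint angles; "dq": joint speeds; "joint_torque": joint torques, N m; "tool_pos": TCP position; "ee_rot": TCP orientation; "force": force on the tool from outside, world axes, zero at the start; "torque": the same for the moment, N m; "opening": finger opening in m; "finger_force": force on a finger pad.
Only numpy, scipy, OpenCV 4.12 (cv2) and the standard library are available. Lean on these libraries where they do the work, as an engineer would, in place of code of your own. Each camera call takes 0.05 s, during which the arm holds its last target. There are 200 camera calls.

## Task

Put the three bowls away: draw the wooden tray with the purple bowl on it out from under the wire rack towards you, nest the blue bowl in the purple one and the small cream bowl in the blue one, then push the tray straight back under the rack until it is fully home against the rack's rear bar. The purple bowl stays upright on its tray, the bowls are set down and not dropped or tipped over, and the tins, tub, teaspoon and bottle are left where they are.

Things in the scene. Friction and masses are not known exactly. Their poses are not given: they have to be found in the camera images.
- rack: fixed steel-wire shelf, open to the front; underside 124 mm up, 330 mm wide (y), from x -30 (front edge) to +163 mm in its frame, wire legs at the corners, two jars on its rear corners up to 208 mm. A low bar between the rear legs stops the tray. Origin: on the worktop, where the tray's origin is when the tray is fully home; +x points into the rack, away from the robot, turned up to 0.12 rad
- tray: loose rubberwood tray, 300 mm (x) by 250 mm (y), 0.4 kg, floor 8 mm thick, end boards (front -x, rear +x) 12 mm thick, 50 mm high with a hand slot, sides 28 mm high. Starts home within 10 mm, its front end out of the rack; 50 mm or more of floor is free behind the front board, where closed fingers can hook it. Origin: centre of its underside; axes as the rack's when square
- purple_bowl: large purple ceramic bowl standing on the tray, rim 202 mm across, 70 mm high, wall 6 mm, floor 7 mm thick and flat over a radius of 43 mm; inside it is about 90 mm in radius 17 mm below the rim. About 0.4 kg. Origin: centre of its underside (8 mm above the worktop); z up
- blue_bowl: middle bowl, blue ceramic, rim 132 mm across, 62 mm high, 0.18 kg, wall 8 mm thick and nearly upright over the top 30 mm, floor 8 mm thick and flat over a radius of 30 mm, foot 68 mm across. Too wide to grip across: pinch its rim. Stands on the worktop left or right of the tray. Origin: centre of its underside; z up
- cream_bowl: small bowl, cream ceramic, rim 64 mm across, 46 mm high, wall 6 mm, upper half nearly upright, foot 40 mm across. About 0.07 kg. Stands empty on the worktop on the other side of the tray. Origin: centre of its underside; z up
- tin_red: closed red tin with a paper band, 77 mm across, 82 mm high, beside the rack; leave it. Origin: centre of its underside
- tin_green: closed green tin with a paper band, 77 mm across, 82 mm high, beside the rack; leave it. Origin: centre of its underside
- tub: empty clear plastic tub, 100 by 140 by 70 mm high, not one of the bowls; leave it. Origin: centre of its underside
- teaspoon: steel teaspoon 140 mm long lying beside the right-hand bowl; leave it. Origin: under its middle, x along it
- oil_bottle: green bottle with a yellow cap, 60 mm across, 190 mm high; leave it. Origin: centre of its underside
Mind the look-alikes: they are no part of the job. There is more than one size of the cream_bowl; the one meant has the size given above.

How it is judged:
On the way, in this order (a step that is already met when the one before it is completed fails the run):
1. the tray is drawn out from under the rack, at least 80 mm out of its home (x of tray in the frame of rack below -0.08 m), for 0.1 s.
2. the blue bowl sits level on the floor of the purple one and the cream bowl on the floor of the blue one, both let go (built in either order) (horizontal distance between blue_bowl and purple_bowl below 0.022 m and z of blue_bowl in the frame of purple_bowl between 0.002 and 0.014 m and horizontal distance between cream_bowl and blue_bowl below 0.022 m and z of cream_bowl in the frame of blue_bowl between 0.002 and 0.015 m and angle between blue_bowl's own z axis and vertical below 0.12 rad and angle between cream_bowl's own z axis and vertical below 0.15 rad and contact force between the fingers and blue_bowl below 0.1 N and contact force between the fingers and cream_bowl below 0.1 N), for 0.2 s.
At the end, for the whole second after the job is handed in: Cream bowl in blue in purple, each on the next one's floor (22 mm of centre, raised under 14-15 mm, level within 7 deg), purple upright on the tray; tray flat, within 12 mm of the rear bar, 35 mm sideways, square within 0.1 rad; all at rest and let go (all of step 2 and x of tray in the frame of rack between -0.012 and 0.012 m and y of tray in the frame of rack between -0.035 and 0.035 m and angle between the x axis of tray and the x axis of rack, either way round below 0.1 rad and angle between tray's own z axis and vertical below 0.05 rad and height (world z) of tray below 0.006 m and z of purple_bowl in the frame of tray below 0.016 m and angle between purple_bowl's own z axis and vertical below 0.08 rad and linear speed of each of tray, purple_bowl, blue_bowl, cream_bowl below 0.02 m/s); the robot touches nothing.
It fails at once if the purple bowl is lifted off the tray (more than 30 mm) or tipped (more than 0.35 rad) (z of purple_bowl in the frame of tray above 0.038 m or angle between purple_bowl's own z axis and vertical above 0.35 rad).
It fails at once if the blue or cream bowl is tipped over (more than 1 rad) (angle between any of blue_bowl, cream_bowl's own z axis and vertical above 1 rad).
It fails at once if the blue or cream bowl is dropped or thrown (faster than 0.6 m/s out of the fingers, a fall of about 2 cm) ((linear speed of blue_bowl above 0.6 m/s and contact force between the fingers and blue_bowl below 0.1 N) or (linear speed of cream_bowl above 0.6 m/s and contact force between the fingers and cream_bowl below 0.1 N)).
It fails at once if a tin, the tub, the teaspoon or the bottle is moved more than 30 mm (distance of any of tin_red, tin_green, tub, teaspoon, oil_bottle from where it was at the start of the episode above 0.03 m).
It also fails if it takes over 72 s, if anything falls off the work surface, if the arm or the gripper's body presses on something with over 40 N, if the wrist force passes 120 N, or if a joint passes its speed limit or range.

## Working session

There is one attempt and no reset: what is moved stays moved. The work goes in short steps, Python scripts to look and compute and a tool call to move; the robot and the scene stay as the last step left them, time stands still between calls to the robot, and variables do not carry over. Pictures are saved under pics/ and viewed, at most 10 in all, crops included, and the job is handed in when it is done.

Besides the shell and the picture viewer there is one more tool, called after "Request:" as name(argument=value, ...), one argument or row to a line, values as JSON. drive_tool: Moves the arm, as the interface text tells. Shift numbers are shares of 0.05 m and turn numbers shares of 90 degrees, none past 1 either way. Its arguments: {"type":"object","properties":{"motion":{"type":"array"}},"required":["motion"]}

```bash
mkdir -p pics; cat > h.py <<'E'
import numpy as np, cv2
from rig import sense, cams, robot
def ray(n,uv):
    c=cams.camera_info(n);K=np.array(c["intrinsics"]);d=np.array(c["dist_coeffs"]);R=np.array(c["R"]);t=np.array(c["t"])
    p=cv2.undistortPoints(np.array(uv,float).reshape(-1,1,2),K,d).reshape(-1,2)
    return -R.T@t, np.c_[p,np.ones(len(p))]@R
def atz(n,uv,z):
    o,D=ray(n,uv); z=np.broadcast_to(z,len(D)); return o+D*((z-o[2])/D[:,2])[:,None]
def tri(uvs,uvt):
    o1,a=ray("side",uvs);o2,b=ray("top",uvt);out=[]
    for x,y in zip(a,b):
        s=np.linalg.lstsq(np.c_[x,-y],o2-o1,rcond=None)[0]; p=o1+s[0]*x;q=o2+s[1]*y
        out.append(np.r_[(p+q)/2,np.linalg.norm(p-q)])
    return np.array(out)
def proj(n,X):
    c=cams.camera_info(n)
    return cv2.projectPoints(np.array(X,float).reshape(-1,1,3),cv2.Rodrigues(np.array(c["R"]))[0],np.array(c["t"],float),np.array(c["intrinsics"]),np.array(c["dist_coeffs"],float))[0].reshape(-1,2)
def save(n,f,crop=None,s=1):
    im=cams.grab_frame(n)[...,::-1]
    if crop: x0,y0,x1,y1=crop; im=im[y0:y1,x0:x1]
    cv2.imwrite("pics/"+f,cv2.resize(im,None,fx=s,fy=s,interpolation=cv2.INTER_CUBIC))
E
python3 - <<'E'
from h import *
np.set_printoptions(precision=4,suppress=True)
for n in("side","top"):
    save(n,n+"0.png",s=1.25); print(n,ray(n,[[320,200]]),np.array(cams.camera_info(n)["intrinsics"]))
print(sense())
E
```

```text
side (array([-0.4465,  1.0223,  1.0563]), array([[ 0.5726, -0.585 , -0.5745]])) [[494.3167   0.     319.6261]
 [  0.     494.3167 194.7458]
 [  0.       0.       1.    ]]
top (array([ 0.441 , -0.0151,  1.2854]), array([[ 0.1017, -0.0035, -0.9948]])) [[404.5753   0.     318.5224]
 [  0.     404.5753 201.1322]
 [  0.       0.       1.    ]]
{'t': 0.1, 'joints': array([-1.3568,  0.2593,  1.5359,  0.    ,  1.348 , -0.2028]), 'dq': array([-0.0022, -0.0002, -0.0031, -0.0011, -0.0006, -0.0011]), 'joint_torque': array([  0.003 , -44.6972, -29.1248,  -0.0002,   0.0062,   0.    ]), 'tool_pos': array([ 0.2226, -0.5025,  0.2305]), 'ee_rot': array([-3.14  , -0.0004,  0.4168]), 'force': array([-0.0251, -0.2698, -0.3731]), 'torque': array([ 0.0567,  0.0021, -0.0137]), 'finger_force': 0.0, 'opening': 0.08538078583016848}
```

View pics/top0.png

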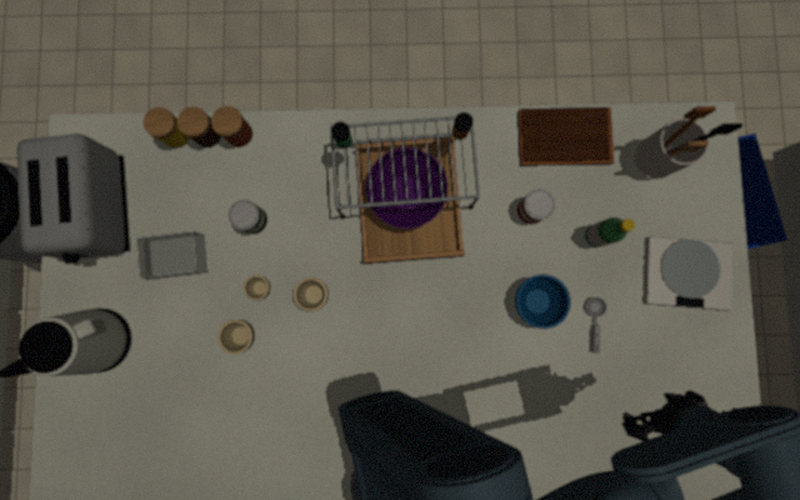

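View pics/side0.png

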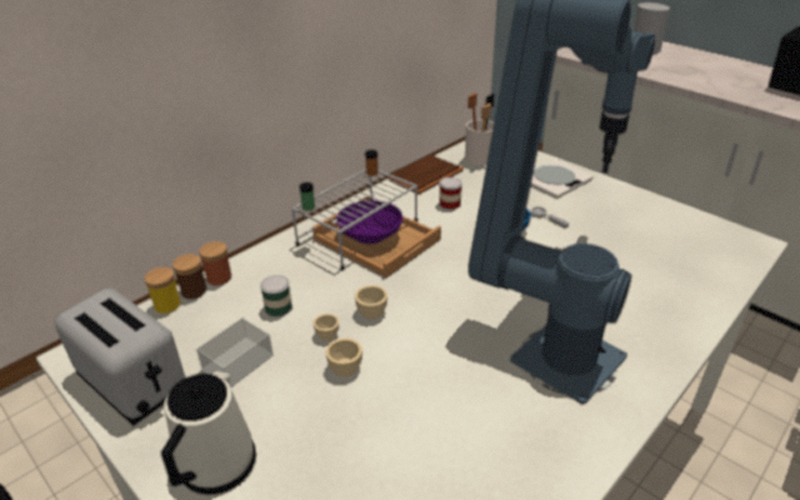

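The top view shows the tray at (410,200), the blue bowl at (543,301) on the right and three cream bowls on the left. The smallest cream bowl, at (257,287), is the candidate. The side view confirms this, but the arm hides the blue bowl. I'll enlarge both views next.

```bash
python3 - <<'E'
from h import *
save("top","top1.png",(180,85,480,285),8/3)
save("side","side1.png",(220,110,440,275),3.6)
E
```

```text
(no output)
```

View pics/top1.png

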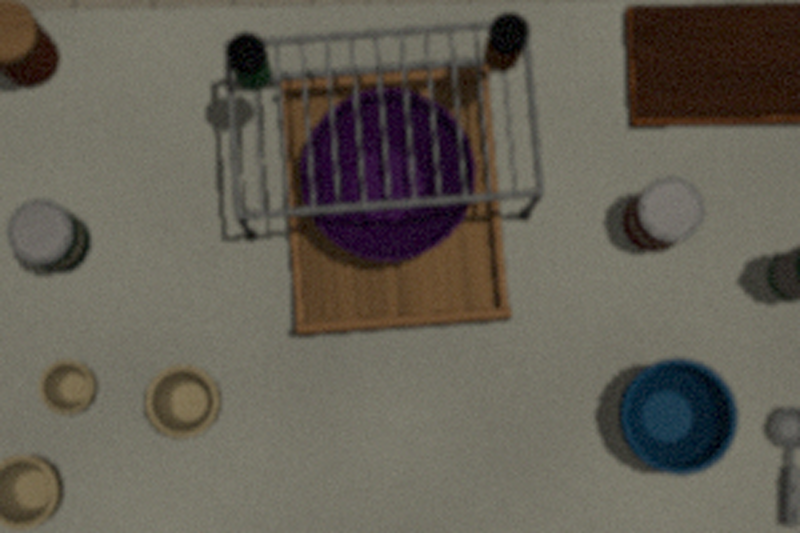

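View pics/side1.png

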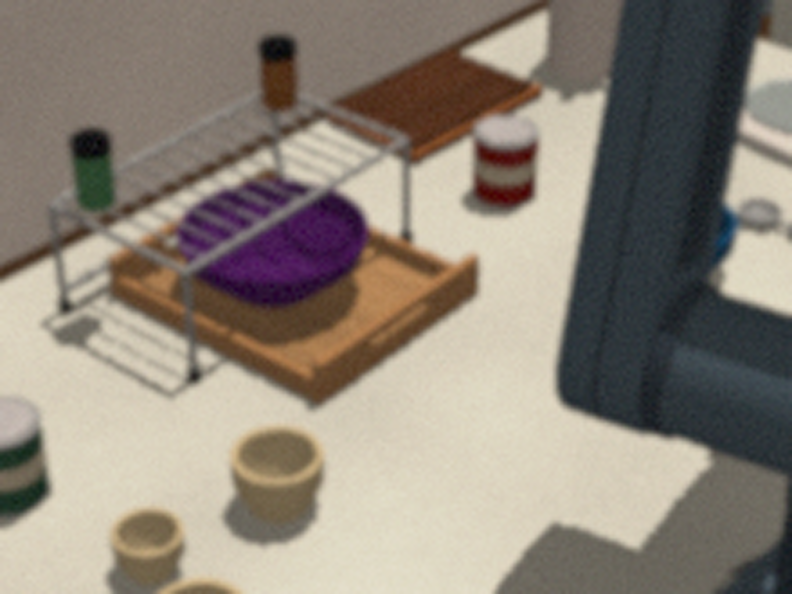

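The top crop gives the small cream rim centre at (69,387), the blue rim centre at (679,416), and the tray's front top corners at (294,334) and (510,318). In the side crop the cream rim centre is at (148,533), and the front board ends are at about (313,378) and (476,258).

```bash
python3 - <<'E'
from h import *
np.set_printoptions(precision=4,suppress=True)
T=lambda a:np.array(a,float)*3/8+[180,85]
S=lambda a:np.array(a,float)/3.6+[220,110]
print("tri cream, frontL, frontR, rackFL, rackFR, purple rim\n",tri(S([[148,533],[313,378],[476,258],[187,271],[407,143],[272,243]]),T([[69,387],[294,334],[510,318],[245,217],[540,195],[387,175]])))
print("cream rim sides",atz("top",T([[41,387],[97,387],[69,360],[69,415]]),.046))
print("blue",atz("top",T([[621,416],[737,416],[679,360],[679,473]]),.062))
print("frontboard outer z.05",atz("top",T([[294,334],[510,318]]),.05),"rear",atz("top",T([[282,80],[487,68]]),.05))
print("purple",atz("top",T([[300,175],[474,170],[387,263]]),.078))
print("rack",atz("top",T([[245,217],[540,195]]),.126))
print("spoon",atz("top",T([[787,427],[790,520],[768,427]]),.005), "tins",atz("top",T([[43,232],[670,209]]),.082))
print("big cream",atz("top",T([[182,401],[146,401],[219,401],[27,490]]),.06))
E
```

```text
tri cream, frontL, frontR, rackFL, rackFR, purple rim
 [[ 0.4828  0.3339  0.0393  0.0023]
 [ 0.5408  0.0753  0.0338  0.0054]
 [ 0.5528 -0.1754  0.0468  0.0036]
 [ 0.6627  0.1208  0.1237  0.0051]
 [ 0.6789 -0.2034  0.1242  0.0004]
 [ 0.7193 -0.0383  0.0573  0.0005]]
cream rim sides [[0.4824 0.3633 0.046 ]
 [0.4812 0.2991 0.046 ]
 [0.5127 0.3315 0.046 ]
 [0.4498 0.3309 0.046 ]]
blue [[ 0.4368 -0.2962  0.062 ]
 [ 0.4344 -0.4267  0.062 ]
 [ 0.4987 -0.3645  0.062 ]
 [ 0.372  -0.3584  0.062 ]]
frontboard outer z.05 [[ 0.5375  0.0723  0.05  ]
 [ 0.5512 -0.1762  0.05  ]] rear [[ 0.8371  0.0828  0.05  ]
 [ 0.8468 -0.1585  0.05  ]]
purple [[ 0.7167  0.0613  0.078 ]
 [ 0.7186 -0.1369  0.078 ]
 [ 0.6137 -0.0357  0.078 ]]
rack [[ 0.6603  0.1188  0.126 ]
 [ 0.6784 -0.2033  0.126 ]]
spoon [[ 0.4201 -0.504   0.005 ]
 [ 0.3122 -0.5012  0.005 ]
 [ 0.4205 -0.4816  0.005 ]] tins [[ 0.6558  0.352   0.082 ]
 [ 0.6685 -0.3566  0.082 ]]
big cream [[0.463  0.1993 0.06  ]
 [0.4638 0.24   0.06  ]
 [0.4622 0.1574 0.06  ]
 [0.3668 0.3734 0.06  ]]
```

Request:
drive_tool(
  motion=[
    [0.2,0.58,0.75,0,0,0,-0.02],
    [0.2,0.58,0.75,0,0,0,-0.02],
    [0.2,0.58,0.75,0,0,0,-0.02],
    [0.2,0.58,0.75,0,0,0,-0.02],
    [0.2,0.58,0.75,0,0,0,-0.02],
    [0.2,0.58,0.75,0,0,0,-0.02],
    [0.2,0.58,0.75,0,0,0,-0.02],
    [0.2,0.58,0.75,0,0,0,-0.02],
    [0.2,0.58,0.75,0,0,0,-0.02],
    [0.2,0.58,0.75,0,0,0,-0.02],
    [0.2,0.58,0.75,0,0,0,-0.02],
    [0.2,0.58,0.75,0,0,0,-0.01],
  ],
)

```text
t: 1.4
tool_pos: [0.5715, -0.0511, 0.2312]
ee_rot: [3.141, 0.0, 0.055]
force: [0.1, -1.7, -0.1]
opening: 0.0685
finger_force: 0.0
```

Request:
drive_tool(
  motion=[
    [0.2,0,0,0,0,0,0],
    [0.2,0,0,0,0,0,0],
    [0.2,0,0,0,0,0,0],
  ],
)

```text
t: 1.7
tool_pos: [0.57, -0.0536, 0.231]
ee_rot: [3.141, 0.001, 0.055]
force: [0.7, -0.9, 0.8]
opening: 0.0683
finger_force: 0.0
```

Request:
drive_tool(
  motion=[
    [0.2,0.1,0.06,-0.5,0,0,0],
    [0.2,0,0,-0.6,0,0,0],
    [0.2,0,0,-0.6,0,0,0],
    [0.2,0,0,-0.6,0,0,0],
    [0.2,0,0,-0.5,0,0,0],
    [0.2,0,0,-0.4,0,0,0],
    [0.2,0,0,-0.3,0,0,0],
    [0.2,0,0,-0.2,0,0,0],
    [0.2,0,0,0,0,0,0],
    [0.2,0,0,0,0,0,0],
  ],
)

```text
t: 2.7
tool_pos: [0.5758, -0.0508, 0.0469]
ee_rot: [3.141, -0.001, 0.054]
force: [-0.1, -0.4, 0.7]
opening: 0.0684
finger_force: 0.0
```

```bash
python3 - <<'E'
from h import *
a=cams.grab_frame("top")[85:285,180:480,::-1];b=cams.grab_frame("side")[110:275,220:440,::-1]
cv2.imwrite("pics/m1.png",np.vstack([cv2.resize(a[80:150,80:240],(800,350)),cv2.resize(b[20:120,20:180],None,fx=2.5,fy=2.5,interpolation=2).copy() if 0 else cv2.copyMakeBorder(cv2.resize(b[30:120,20:180],(430,242)),0,0,0,370,0)]))
E
```

```text
(no output)
```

View pics/m1.png

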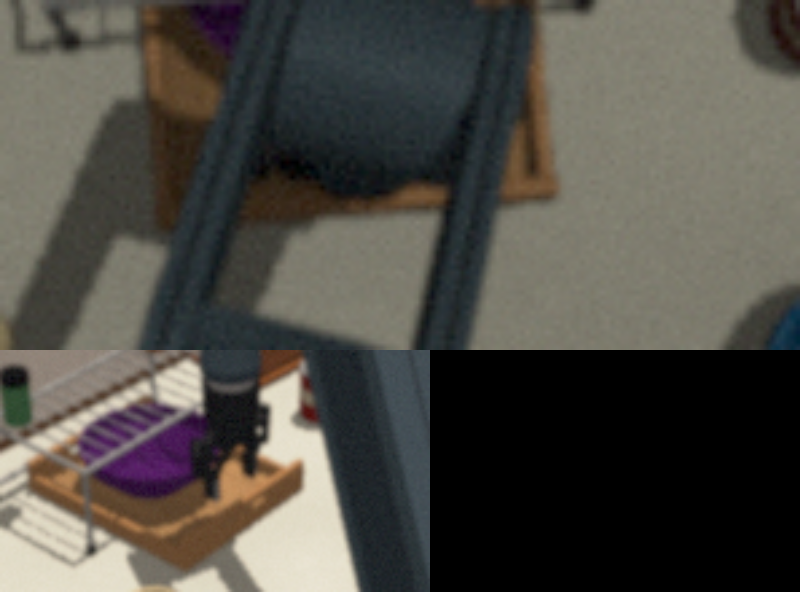

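The side view shows both fingers between the front board and the purple bowl. I'll go down the rest of the way.

Request:
drive_tool(
  motion=[
    [0.2,-0.04,0,-0.2,0,0,0],
    [0.2,0,0,-0.2,0,0,0],
    [0.2,0,0,-0.18,0,0,0],
    [0.2,0,0,0,0,0,0],
    [0.2,-0.06,0,0,0,0,0],
    [0.2,-0.06,0,0,0,0,0],
    [0.2,-0.06,0,0,0,0,0],
    [0.2,-0.06,0,0,0,0,0],
  ],
)

```text
t: 3.6
tool_pos: [0.5625, -0.0501, 0.0177]
ee_rot: [3.141, -0.002, 0.055]
force: [4.5, 0.9, -3.1]
opening: 0.0683
finger_force: 2.1
```

Request:
drive_tool(
  motion=[
    [0.2,-0.1,-0.005,0,0,0,0],
    [0.2,-0.15,-0.008,0,0,0,0],
    [0.2,-0.2,-0.011,0,0,0,0],
    [0.2,-0.25,-0.014,0,0,0,0],
    [0.2,-0.3,-0.017,0,0,0,0],
    [0.2,-0.3,-0.017,0,0,0,0],
    [0.2,-0.3,-0.017,0,0,0,0],
    [0.2,-0.3,-0.017,0,0,0,0],
    [0.2,-0.3,-0.017,0,0,0,0],
    [0.2,-0.3,-0.017,0,0,0,0],
    [0.2,-0.25,-0.014,0,0,0,0],
    [0.2,-0.2,-0.011,0,0,0,0],
  ],
)

```text
t: 4.8
tool_pos: [0.4142, -0.0585, 0.0178]
ee_rot: [3.141, -0.002, 0.055]
force: [5.0, 0.0, -1.9]
opening: 0.0687
finger_force: 2.8
```

Request:
drive_tool(
  motion=[
    [0.2,-0.15,-0.01,0,0,0,0],
    [0.2,-0.1,-0.006,0,0,0,0],
    [0.2,-0.1,-0.005,0,0,0,0],
    [0.2,-0.05,0,0,0,0,0],
    [0.2,0,0,0,0,0,0],
    [0.2,0,0,0,0,0,0],
    [0.2,0.06,0,0,0,0,0],
    [0.2,0.06,0,0,0,0,0],
    [0.2,0,0,0.3,0,0,0],
    [0.2,0,0,0.5,0,0,0],
    [0.2,0,0,0.8,0,0,0],
    [0.2,0,0,0.8,0,0,0],
  ],
)

```text
t: 6.0
tool_pos: [0.3987, -0.0585, 0.1377]
ee_rot: [-3.14, 0.004, 0.056]
force: [1.5, -0.6, 0.7]
opening: 0.0683
finger_force: 0.0
```

Request:
drive_tool(
  motion=[
    [0.65,-0.042,-0.5,0.04,0,0,0.08],
    [0.65,-0.042,-0.5,0.04,0,0,0.08],
    [0.65,-0.042,-0.5,0.04,0,0,0.08],
    [0.65,-0.042,-0.5,0.04,0,0,0.08],
    [0.65,-0.042,-0.5,0.04,0,0,0.08],
    [0.65,-0.042,-0.5,0.04,0,0,0.08],
    [0.65,-0.042,-0.5,0.04,0,0,0.08],
    [0.65,-0.042,-0.5,0.04,0,0,0.08],
    [0.65,-0.042,-0.5,0.04,0,0,0.08],
    [0.65,-0.042,-0.5,0.04,0,0,0.08],
    [0.65,-0.042,-0.5,0.04,0,0,0.08],
    [0.65,-0.042,-0.55,0.04,0,0,0.085],
  ],
)

```text
t: 7.2
tool_pos: [0.3743, -0.3616, 0.1605]
ee_rot: [-3.14, -0.003, 1.577]
force: [0.3, 0.7, -0.8]
opening: 0.0302
finger_force: 0.0
```

Request:
drive_tool(
  motion=[
    [0.65,0,0,0,0,0,0],
    [0.65,0,0,0,0,0,0],
    [0.65,0,0,0,0,0,0],
  ],
)

```text
t: 7.5
tool_pos: [0.3746, -0.3602, 0.1606]
ee_rot: [-3.14, -0.002, 1.57]
force: [0.2, -0.8, -1.4]
opening: 0.0298
finger_force: 0.0
```

```bash
python3 - <<'E'
from h import *
save("top","top2.png",(180,85,480,285),8/3)
E
```

```text
(no output)
```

View pics/top2.png

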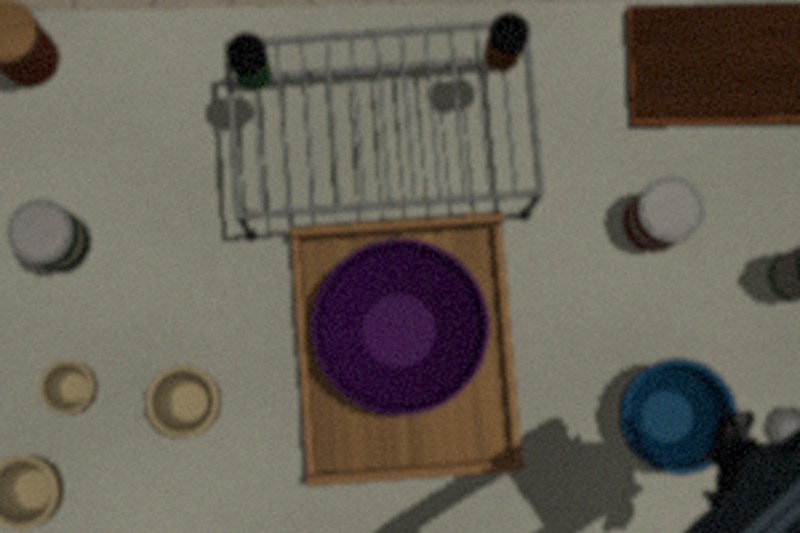

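The tray is now fully out. The purple rim centre is at crop (400,327), the tray's front corners are at (306,482) and (520,465), and the blue bowl hasn't moved. I'll work out the purple centre and cross-check the blue rim in the side view with a colour mask.

```bash
python3 - <<'E'
from h import *
np.set_printoptions(precision=4,suppress=True)
T=lambda a:np.array(a,float)*3/8+[180,85]
print(atz("top",T([[311,327],[490,327],[400,238],[400,416],[400.5,327]]),.078))
print("floor",atz("top",T([[399,330]]),.015))
print("front",atz("top",T([[306,483],[521,466]]),.05))
im=cams.grab_frame("side").astype(int); r,g,b=im[...,0],im[...,1],im[...,2]
m=((b>1.6*r)&(b>60)&(g>r)).astype(np.uint8)
n,l,s,c=cv2.connectedComponentsWithStats(m)
print([(list(s[i]),c[i]) for i in range(1,n) if s[i][4]>30])
for z in(0.062,0.05):
  t=np.linspace(0,2*np.pi,60); P=proj("side",np.c_[.4355+.066*np.cos(t),-.361+.066*np.sin(t),0*t+z]); print(z,P.min(0),P.max(0))
E
```

```text
[[ 0.5428  0.0511  0.078 ]
 [ 0.539  -0.1498  0.078 ]
 [ 0.6419 -0.051   0.078 ]
 [ 0.4415 -0.0466  0.078 ]
 [ 0.5409 -0.0494  0.078 ]]
floor [[ 0.5426 -0.0493  0.015 ]]
front [[ 0.368   0.0607  0.05  ]
 [ 0.3825 -0.1833  0.05  ]]
[([np.int32(405), np.int32(164), np.int32(20), np.int32(24), np.int32(314)], array([412.7803, 174.793 ]))]
0.062 [390.3959 161.6158] [425.0917 179.7303]
0.05 [390.1848 164.232 ] [424.7567 182.4365]
```

Request:
drive_tool(
  motion=[
    [0.65,-0.02,0,-0.4,0,0,0],
    [0.65,0,0,-0.5,0,0,0],
    [0.65,0,0,-0.5,0,0,0],
    [0.65,0,0,-0.4,0,0,0],
    [0.65,0,0,-0.3,0,0,0],
    [0.65,0,0,-0.2,0,0,0],
    [0.65,0,0,-0.14,0,0,0],
    [0.65,0,0,0,0,0,0],
    [0.65,0,0,0,0,0,0],
  ],
)

```text
t: 8.5
tool_pos: [0.3743, -0.3619, 0.0398]
ee_rot: [3.141, 0.001, 1.571]
force: [-0.1, 1.2, 0.2]
opening: 0.0298
finger_force: 0.0
```

Request:
drive_tool(
  motion=[
    [0.75,0,0,0,0,0,0],
    [0.8,0,0,0,0,0,0],
    [0.85,0,0,0,0,0,0],
    [0.9,0,0,0,0,0,0],
    [1,0,0,0,0,0,0],
    [1,0,0,0,0,0,0],
    [1,0,0,0,0,0,0],
  ],
)

```text
t: 9.2
tool_pos: [0.3753, -0.3617, 0.0408]
ee_rot: [3.139, 0.001, 1.571]
force: [2.7, 6.0, 10.1]
opening: 0.0088
finger_force: 55.9
```

Request:
drive_tool(
  motion=[
    [1,0,0,0.1,0,0,0],
    [1,0,0,0.2,0,0,0],
    [1,0,0,0.3,0,0,0],
    [1,0,0,0.4,0,0,0],
    [1,0,0,0.5,0,0,0],
    [1,0,0,0.5,0,0,0],
    [1,0,0,0.4,0,0,0],
    [1,0,0,0.2,0,0,0],
    [1,0,0,0,0,0,0],
    [1,0,0,0,0,0,0],
  ],
)

```text
t: 10.2
tool_pos: [0.3735, -0.3613, 0.1686]
ee_rot: [-3.141, -0.001, 1.571]
force: [-0.1, -1.0, -2.2]
opening: 0.0077
finger_force: 58.5
```

```bash
python3 - <<'E'
from h import *
save("side","side2.png",(340,100,480,220),5)
print(sense()["tool_pos"])
E
```

```text
[ 0.37338181 -0.36102164  0.16810247]
```

View pics/side2.png

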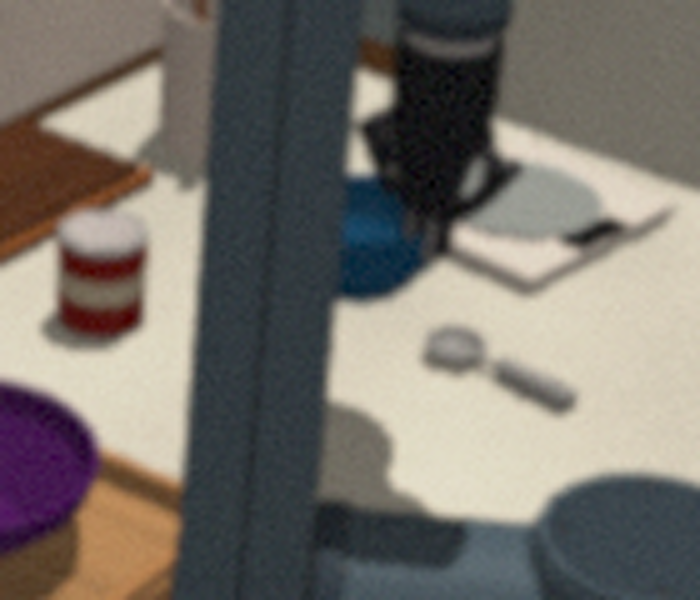

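The side view shows the blue bowl level and clear of the table, with the spoon undisturbed. I'll carry it over the purple bowl.

Request:
drive_tool(
  motion=[
    [1,0.09,0.25,0,0,0,0],
    [1,0.16,0.45,0,0,0,0],
    [1,0.21,0.6,0,0,0,0],
    [1,0.21,0.6,0,0,0,0],
    [1,0.21,0.6,0,0,0,0],
    [1,0.21,0.6,0,0,0,0],
    [1,0.21,0.6,0,0,0,0],
    [1,0.21,0.6,0,0,0,0],
    [1,0.21,0.6,0,0,0,0],
    [1,0.21,0.6,0,0,0,0],
    [1,0.14,0.4,0,0,0,0],
    [1,0.07,0.2,0,0,0,0],
  ],
)

```text
t: 11.45
tool_pos: [0.4805, -0.054, 0.1685]
ee_rot: [-3.14, -0.001, 1.574]
force: [-1.3, -0.1, -1.6]
opening: 0.008
finger_force: 58.6
```

Request:
drive_tool(
  motion=[
    [1,0.05,0.13,0,0,0,0],
    [1,0,0,0,0,0,0],
    [1,0,0,0,0,0,0],
    [1,0,0,0,0,0,0],
  ],
)

```text
t: 11.85
tool_pos: [0.4833, -0.0511, 0.1692]
ee_rot: [-3.141, 0.0, 1.57]
force: [0.1, 0.3, -0.8]
opening: 0.008
finger_force: 58.6
```

```bash
python3 - <<'E'
from h import *
a=cams.grab_frame("top")[160:260,265:425,::-1];b=cams.grab_frame("side")[110:230,220:380,::-1]
cv2.imwrite("pics/m2.png",np.hstack([cv2.resize(a,None,fx=2.5,fy=2.5,interpolation=2),cv2.resize(b,(400,300),interpolation=2)[:250]]))
im=cams.grab_frame("top").astype(int); r,g,b=im[...,0],im[...,1],im[...,2]
m=((b>1.6*r)&(b>50)&(g>1.1*r)).astype(np.uint8);n,l,s,c=cv2.connectedComponentsWithStats(m)
for i in range(1,n):
  if s[i][4]>100 and s[i][0]<500: x,y,w,h,_=s[i]; print(s[i],atz("top",[[x-.5,y+h/2],[x+w-.5,y+h/2],[x+w/2,y-.5]],.19))
print(sense()["tool_pos"])
E
```

```text
[320 180  38  22 131] [[ 0.57764873 -0.0180138   0.19      ]
 [ 0.57566277 -0.12162173  0.19      ]
 [ 0.60830857 -0.07194472  0.19      ]]
[ 0.4833658  -0.05087396  0.16932472]
```

View pics/m2.png

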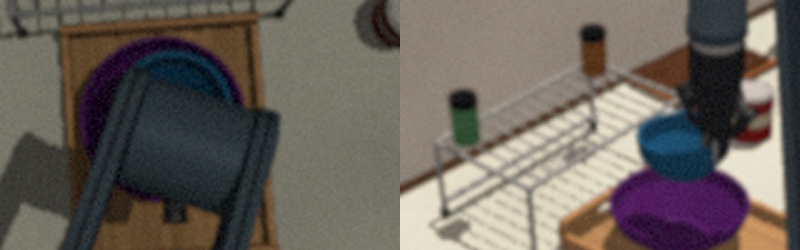

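The bowl is centred over the purple one (rear rim x=0.608, right edge y=-0.122). I'll lower it.

Request:
drive_tool(
  motion=[
    [1,0.01,0.02,-0.2,0,0,0],
    [1,0,0,-0.35,0,0,0],
    [1,0,0,-0.4,0,0,0],
    [1,0,0,-0.35,0,0,0],
    [1,0,0,-0.3,0,0,0],
    [1,0,0,-0.25,0,0,0],
    [1,0,0,-0.2,0,0,0],
    [1,0,0,-0.1,0,0,0],
    [1,0,0,0,0,0,0],
    [1,0,0,0,0,0,0],
    [1,0,0,0,0,0,0],
  ],
)

```text
t: 13.1
tool_pos: [0.4845, -0.0493, 0.0623]
ee_rot: [3.14, 0.0, 1.571]
force: [-1.5, -0.8, -0.2]
opening: 0.0078
finger_force: 59.1
```

Request:
drive_tool(
  motion=[
    [1,0,0,-0.04,0,0,0],
    [1,0,0,-0.04,0,0,0],
    [1,0,0,0,0,0,0],
    [1,0,0,0,0,0,0],
  ],
)

```text
t: 13.5
tool_pos: [0.4832, -0.0492, 0.0588]
ee_rot: [-3.141, 0.0, 1.572]
force: [-8.8, -0.4, 12.2]
opening: 0.0082
finger_force: 67.0
```

Request:
drive_tool(
  motion=[
    [0.9,0,0,0,0,0,0],
    [0.88,0,0,0,0,0,0],
    [0.85,0,0,0,0,0,0],
    [0.82,0,0,0,0,0,0],
    [0.82,0,0,0,0,0,0],
  ],
)

```text
t: 14.0
tool_pos: [0.4843, -0.0493, 0.0577]
ee_rot: [3.141, 0.0, 1.571]
force: [-0.2, 0.3, 0.4]
opening: 0.0154
finger_force: 0.2
```

Request:
drive_tool(
  motion=[
    [0.82,0,0,0.1,0,0,0],
    [0.82,0,0,0.2,0,0,0],
    [0.82,0,0,0.4,0,0,0],
    [0.82,0,0,0.6,0,0,0],
    [0.82,0,0,0.6,0,0,0],
    [0.5,0,0.2,0.2,0,0,0],
    [0,0,0.4,0,0,0,0],
    [0,0,0.7,0,0,0,0],
    [0,0,0.8,0,0,0,0],
    [0,0,0.8,0,0,0,0],
    [0,0,0.8,0,0,0,0],
    [0,0,0.8,0,0,0,0],
  ],
)

```text
t: 15.2
tool_pos: [0.4834, 0.1779, 0.1628]
ee_rot: [-3.142, -0.0, 1.571]
force: [1.2, 0.3, -0.0]
opening: 0.0856
finger_force: 0.0
```

Request:
drive_tool(
  motion=[
    [0,0,0.8,0,0,0,0],
    [0,0,0.8,0,0,0,0],
    [0,0,0.7,0,0,0,0],
    [0,0,0.5,0,0,0,0],
    [0,-0.05,0.3,0,0,0,0],
    [0,0,0,0,0,0,0],
    [0,0,0,0,0,0,0],
    [0,0,0,0,0,0,0],
  ],
)

```text
t: 16.0
tool_pos: [0.4815, 0.3296, 0.1628]
ee_rot: [-3.141, 0.001, 1.57]
force: [-0.3, -0.7, 1.0]
opening: 0.0854
finger_force: 0.0
```

```bash
python3 - <<'E'
from h import *
save("top","top3.png",(180,135,420,285),10/3)
E
```

```text
(no output)
```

View pics/top3.png

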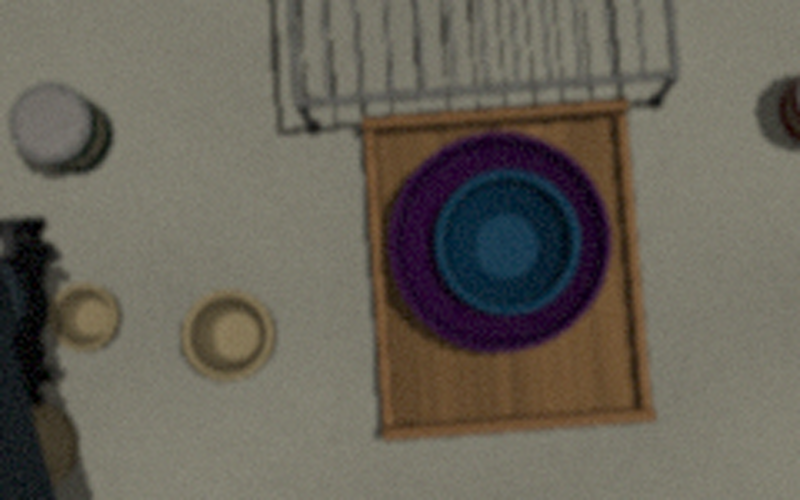

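The blue bowl sits level in the purple one, with rim centres at (507,243) and (500,242). The cream bowl is still at (86,317). I'll go down to it.

Request:
drive_tool(
  motion=[
    [0,0,0.03,-0.3,0,0,0],
    [0,0,0,-0.5,0,0,0],
    [0,0,0,-0.6,0,0,0],
    [0,0,0,-0.5,0,0,0],
    [0,0,0,-0.4,0,0,0],
    [0,0,0,-0.3,0,0,0],
    [0,0,0,-0.2,0,0,0],
    [0,0,0,-0.15,0,0,0],
    [0,0,0,0,0,0,0],
    [0,0,0,0,0,0,0],
  ],
)

```text
t: 17.05
tool_pos: [0.482, 0.3323, 0.0159]
ee_rot: [3.141, -0.0, 1.571]
force: [0.4, 1.0, -0.5]
opening: 0.0854
finger_force: 0.0
```

Request:
drive_tool(
  motion=[
    [0.1,0,0,0,0,0,0],
    [0.15,0,0,0,0,0,0],
    [0.2,0,0,0,0,0,0],
    [0.25,0,0,0,0,0,0],
    [0.35,0,0,0,0,0,0],
    [0.5,0,0,0,0,0,0],
    [0.5,0,0,0,0,0,0],
  ],
)

```text
t: 17.75
tool_pos: [0.4821, 0.3325, 0.0165]
ee_rot: [3.14, -0.001, 1.572]
force: [-1.0, -1.9, 7.3]
opening: 0.0606
finger_force: 64.0
```

```bash
python3 - <<'E'
from h import *
print(atz("top",np.array([[507.5,243],[500,242]])*.3+[180,135],[.077,.078]))
E
```

```text
[[ 0.54000484 -0.05554068  0.077     ]
 [ 0.54095226 -0.04879204  0.078     ]]
```

Request:
drive_tool(
  motion=[
    [0.5,0,0,0.1,0,0,0],
    [0.5,0,0,0.2,0,0,0],
    [0.5,0,0,0.4,0,0,0],
    [0.5,0,0,0.5,0,0,0],
    [0.5,0,0,0.5,0,0,0],
    [0.5,0,0,0.35,0,0,0],
    [0.5,0,0,0.15,0,0,0],
    [0.5,0,0,0,0,0,0],
  ],
)

```text
t: 18.55
tool_pos: [0.4821, 0.3326, 0.1267]
ee_rot: [3.139, -0.001, 1.571]
force: [0.1, 0.2, -0.3]
opening: 0.0608
finger_force: 64.6
```

Request:
drive_tool(
  motion=[
    [0.5,0.03,-0.2,0,0,0,0],
    [0.5,0.06,-0.4,0,0,0,0],
    [0.5,0.09,-0.6,0,0,0,0],
    [0.5,0.12,-0.8,0,0,0,0],
    [0.5,0.12,-0.8,0,0,0,0],
    [0.5,0.12,-0.8,0,0,0,0],
    [0.5,0.12,-0.8,0,0,0,0],
    [0.5,0.12,-0.8,0,0,0,0],
    [0.5,0.12,-0.8,0,0,0,0],
    [0.5,0.12,-0.7,0,0,0,0],
    [0.5,0.08,-0.5,0,0,0,0],
    [0.5,0.04,-0.3,0,0,0,0],
  ],
)

```text
t: 19.75
tool_pos: [0.5376, -0.0452, 0.124]
ee_rot: [-3.139, -0.0, 1.569]
force: [-1.0, -0.5, -1.1]
opening: 0.0611
finger_force: 64.6
```

Request:
drive_tool(
  motion=[
    [0.5,0.03,-0.15,0,0,0,0],
    [0.5,0.04,-0.08,0,0,0,0],
    [0.5,0.04,0,0,0,0,0],
    [0.5,0.04,0,0,0,0,0],
    [0.5,0,0,0,0,0,0],
    [0.5,0,0,0,0,0,0],
  ],
)

```text
t: 20.35
tool_pos: [0.546, -0.0534, 0.1253]
ee_rot: [-3.142, -0.0, 1.573]
force: [-0.1, 1.1, -1.7]
opening: 0.0608
finger_force: 64.6
```

Request:
drive_tool(
  motion=[
    [0.5,-0.12,0,0,0,0,0],
    [0.5,0,0,-0.1,0,0,0],
    [0.5,0,0,-0.2,0,0,0],
    [0.5,0,0,-0.3,0,0,0],
    [0.5,0,0,-0.3,0,0,0],
    [0.5,0,0,-0.3,0,0,0],
    [0.5,0,0,-0.2,0,0,0],
    [0.5,0,0,-0.12,0,0,0],
    [0.5,0,0,-0.06,0,0,0],
    [0.5,0,0,0,0,0,0],
    [0.5,0,0,0,0,0,0],
  ],
)

```text
t: 21.45
tool_pos: [0.5404, -0.0543, 0.0468]
ee_rot: [3.141, 0.0, 1.571]
force: [0.1, -0.4, -0.1]
opening: 0.0609
finger_force: 64.6
```

Request:
drive_tool(
  motion=[
    [0.5,0,0,-0.04,0,0,0],
    [0.5,0,0,-0.04,0,0,0],
    [0.5,0,0,0,0,0,0],
    [0.5,0,0,0,0,0,0],
  ],
)

```text
t: 21.85
tool_pos: [0.54, -0.0542, 0.0423]
ee_rot: [3.142, -0.0, 1.571]
force: [-1.5, 0.1, -1.4]
opening: 0.061
finger_force: 64.6
```

Request:
drive_tool(
  motion=[
    [0.5,0,0,-0.03,0,0,0],
    [0.5,0,0,-0.03,0,0,0],
    [0.5,0,0,0,0,0,0],
    [0.5,0,0,0,0,0,0],
  ],
)

```text
t: 22.25
tool_pos: [0.5401, -0.0543, 0.0395]
ee_rot: [3.141, 0.0, 1.571]
force: [0.0, -0.2, 2.1]
opening: 0.0611
finger_force: 64.8
```

Request:
drive_tool(
  motion=[
    [0.28,0,0,-0.01,0,0,0],
    [0.26,0,0,0,0,0,0],
    [0.23,0,0,0,0,0,0],
    [0.2,0,0,0,0,0,0],
    [0.2,0,0,0,0,0,0],
  ],
)

```text
t: 22.75
tool_pos: [0.5399, -0.0542, 0.0386]
ee_rot: [-3.141, -0.0, 1.571]
force: [0.1, -0.2, 0.7]
opening: 0.0683
finger_force: 0.0
```

Request:
drive_tool(
  motion=[
    [0.2,0,0,0.06,0,0,0],
    [0.2,0,0,0.1,0,0,0],
    [0.2,0,0,0.2,0,0,0],
    [0.2,0,0,0.4,0,0,0],
    [0.2,0,0,0.6,0,0,0],
    [0.2,0,0,0.6,0,0,0],
    [0.2,0,0,0.4,0,0,0],
  ],
)

```text
t: 23.45
tool_pos: [0.5409, -0.0545, 0.16]
ee_rot: [3.138, 0.001, 1.571]
force: [0.6, -0.4, -0.5]
opening: 0.0683
finger_force: 0.0
```

Request:
drive_tool(
  motion=[
    [0.2,-0.335,-0.013,0,0,0,-0.08],
    [0.2,-0.335,-0.013,0,0,0,-0.08],
    [0.2,-0.335,-0.013,0,0,0,-0.08],
    [0.2,-0.335,-0.013,0,0,0,-0.08],
    [0.2,-0.335,-0.013,0,0,0,-0.08],
    [0.2,-0.335,-0.013,0,0,0,-0.08],
    [0.2,-0.335,-0.013,0,0,0,-0.08],
    [0.2,-0.335,-0.013,0,0,0,-0.08],
    [0.2,-0.335,-0.013,0,0,0,-0.08],
    [0.2,-0.335,-0.013,0,0,0,-0.08],
    [0.2,-0.335,-0.013,0,0,0,-0.08],
    [0.2,-0.335,-0.013,0,0,0,-0.085],
  ],
)

```text
t: 24.65
tool_pos: [0.3385, -0.0621, 0.1576]
ee_rot: [3.141, -0.001, 0.05]
force: [-0.6, -0.5, 0.7]
opening: 0.0684
finger_force: 0.0
```

Request:
drive_tool(
  motion=[
    [0.2,0,0,0,0,0,0],
    [0.2,0,0,0,0,0,0],
    [0.2,0,0,-0.3,0,0,0],
    [0.2,0,0,-0.4,0,0,0],
    [0.2,0,0,-0.4,0,0,0],
    [0.2,0,0,-0.3,0,0,0],
    [0.2,0,0,0,0,0,0],
    [0.2,0,0,0,0,0,0],
  ],
)

```text
t: 25.45
tool_pos: [0.3397, -0.0622, 0.0871]
ee_rot: [-3.141, 0.0, 0.057]
force: [-0.1, 0.5, 0.1]
opening: 0.0687
finger_force: 0.0
```

```bash
python3 - <<'E'
from h import *
a=cams.grab_frame("top")[150:275,260:420,::-1];b=cams.grab_frame("side")[110:235,220:380,::-1]
cv2.imwrite("pics/m3.png",np.hstack([cv2.resize(x,None,fx=2.5,fy=2.5,interpolation=2) for x in(a,b)]))
E
```

```text
(no output)
```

View pics/m3.png

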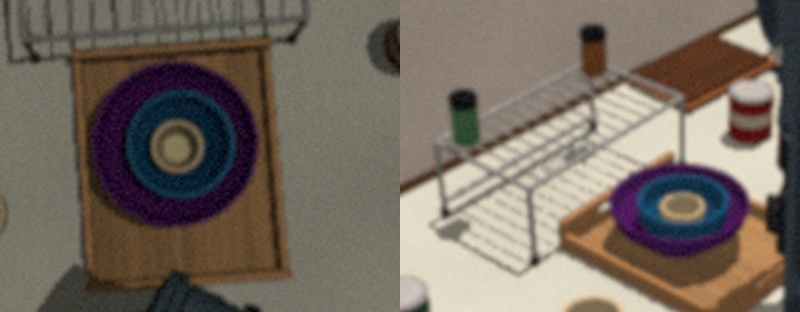

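The picture shows cream in blue in purple, concentric and level, and the tray square. Next I'll go down in front of the board and push.

Request:
drive_tool(
  motion=[
    [0.2,0,0,-0.3,0,0,0],
    [0.2,0,0,-0.4,0,0,0],
    [0.2,0,0,-0.4,0,0,0],
    [0.2,0,0,-0.25,0,0,0],
    [0.2,0,0,-0.15,0,0,0],
    [0.2,0,0,0,0,0,0],
    [0.2,0.1,0.005,0,0,0,0],
    [0.2,0.1,0.005,0,0,0,0],
    [0.2,0.1,0.005,0,0,0,0],
    [0.2,0.1,0.005,0,0,0,0],
    [0.2,0.1,0.005,0,0,0,0],
  ],
)

```text
t: 26.65
tool_pos: [0.3617, -0.0602, 0.0117]
ee_rot: [-3.14, 0.006, 0.056]
force: [-16.3, -5.1, 11.3]
opening: 0.0685
finger_force: 7.9
```

Request:
drive_tool(
  motion=[
    [0.2,0.05,0.003,0.02,0,0,0],
    [0.2,0.08,0.005,0.02,0,0,0],
    [0.2,0.1,0.006,0,0,0,0],
  ],
)

```text
t: 26.95
tool_pos: [0.3723, -0.0587, 0.0131]
ee_rot: [-3.139, 0.007, 0.056]
force: [-12.8, -2.4, 7.0]
opening: 0.0685
finger_force: 6.5
```

Request:
drive_tool(
  motion=[
    [0.2,0.12,0.007,0.04,0,0,0],
    [0.2,0.15,0.008,0.02,0,0,0],
    [0.2,0.18,0.01,0,0,0,0],
    [0.2,0.2,0.011,0,0,0,0],
    [0.2,0.2,0.011,0,0,0,0],
    [0.2,0.2,0.011,0,0,0,0],
    [0.2,0.2,0.011,0,0,0,0],
    [0.2,0.2,0.011,0,0,0,0],
    [0.2,0.2,0.011,0,0,0,0],
    [0.2,0.18,0.01,0,0,0,0],
    [0.2,0.15,0.008,0,0,0,0],
  ],
)

```text
t: 28.05
tool_pos: [0.4694, -0.0531, 0.0159]
ee_rot: [-3.138, 0.011, 0.057]
force: [-15.6, -0.4, 12.2]
opening: 0.0684
finger_force: 7.9
```

```bash
python3 - <<'E'
from h import *
np.set_printoptions(precision=4,suppress=True)
im=cams.grab_frame("side"); cv2.imwrite("pics/s.png",im[...,::-1])
# wooden tray pixels in the side view: lowest front-left corner
hsv=cv2.cvtColor(im,cv2.COLOR_RGB2HSV)
m=cv2.inRange(hsv,(5,90,60),(18,255,255)); m[:, :220]=0; m[:110]=0; m[230:]=0
n,l,s,c=cv2.connectedComponentsWithStats(m)
i=1+s[1:,4].argmax(); print(s[i],c[i])
yx=np.argwhere(l==i); print("lowest",yx[yx[:,0].argmax()][::-1],"left",yx[yx[:,1].argmin()][::-1],"right",yx[yx[:,1].argmax()][::-1])
b=yx[yx[:,0].argmax()][::-1]; print(atz("side",[b],0))
E
```

```text
[ 273  180   69   50 1542] [309.9112 206.452 ]
lowest [323 229] left [273 187] right [341 215]
[[0.4786 0.0645 0.    ]]
```

Request:
drive_tool(
  motion=[
    [0.2,0.12,0.007,0,0,0,0],
    [0.2,0.15,0.008,0,0,0,0],
    [0.2,0.15,0.008,0,0,0,0],
    [0.2,0.15,0.008,0,0,0,0],
    [0.2,0.15,0.008,0,0,0,0],
    [0.2,0.12,0.007,0,0,0,0],
    [0.2,0.1,0.006,0,0,0,0],
    [0.2,0.08,0.005,0,0,0,0],
  ],
)

```text
t: 28.9
tool_pos: [0.5204, -0.0505, 0.0159]
ee_rot: [-3.139, 0.011, 0.057]
force: [-15.6, -1.4, 10.0]
opening: 0.0685
finger_force: 7.7
```

Request:
drive_tool(
  motion=[
    [0.2,0.06,0.003,0,0,0,0],
    [0.2,0.06,0.003,0,0,0,0],
  ],
)

```text
t: 29.1
tool_pos: [0.526, -0.0502, 0.0159]
ee_rot: [-3.139, 0.012, 0.057]
force: [-15.3, -0.4, 10.2]
opening: 0.0681
finger_force: 7.8
```

Request:
drive_tool(
  motion=[
    [0.2,0.06,0.003,0,0,0,0],
  ],
)

```text
t: 29.2
tool_pos: [0.5289, -0.0501, 0.0159]
ee_rot: [-3.139, 0.012, 0.057]
force: [-13.6, -1.2, 10.5]
opening: 0.0685
finger_force: 7.5
```

Request:
drive_tool(
  motion=[
    [0.2,0.05,0.003,0,0,0,0],
    [0.2,0.05,0.003,0,0,0,0],
  ],
)

```text
t: 29.4
tool_pos: [0.5341, -0.0498, 0.0159]
ee_rot: [-3.139, 0.011, 0.057]
force: [-15.8, -1.9, 9.1]
opening: 0.0685
finger_force: 7.5
```

Request:
drive_tool(
  motion=[
    [0.2,0.05,0.003,0,0,0,0],
  ],
)

```text
t: 29.5
tool_pos: [0.5366, -0.0497, 0.0159]
ee_rot: [-3.139, 0.011, 0.057]
force: [-15.1, -1.0, 9.8]
opening: 0.0682
finger_force: 7.4
```

Request:
drive_tool(
  motion=[
    [0.2,0.04,0.002,0,0,0,0],
  ],
)

```text
t: 29.6
tool_pos: [0.5387, -0.0496, 0.0159]
ee_rot: [-3.139, 0.011, 0.057]
force: [-14.4, -0.1, 9.0]
opening: 0.068
finger_force: 7.4
```

Request:
drive_tool(
  motion=[
    [0.2,0.04,0.002,0,0,0,0],
  ],
)

```text
t: 29.7
tool_pos: [0.5406, -0.0494, 0.0159]
ee_rot: [-3.139, 0.011, 0.057]
force: [-14.8, -1.0, 10.6]
opening: 0.0681
finger_force: 7.5
```

Request:
drive_tool(
  motion=[
    [0.2,0.03,0.002,0,0,0,0],
  ],
)

```text
t: 29.8
tool_pos: [0.5408, -0.0494, 0.0159]
ee_rot: [-3.139, 0.014, 0.057]
force: [-21.8, -3.2, 16.5]
opening: 0.0685
finger_force: 11.2
```

Request:
drive_tool(
  motion=[
    [0.2,0.03,0.002,0,0,0,0],
  ],
)

```text
t: 29.9
tool_pos: [0.5408, -0.0494, 0.0159]
ee_rot: [-3.139, 0.017, 0.057]
force: [-26.3, -4.7, 20.7]
opening: 0.0684
finger_force: 13.8
```

Request:
drive_tool(
  motion=[
    [0.2,0.03,0.002,0,0,0,0],
  ],
)

```text
t: 30.0
tool_pos: [0.5408, -0.0494, 0.0159]
ee_rot: [-3.139, 0.02, 0.057]
force: [-31.4, -6.0, 25.4]
opening: 0.0682
finger_force: 16.3
```

Request:
drive_tool(
  motion=[
    [0.2,0.03,0.002,0,0,0,0],
  ],
)

```text
t: 30.1
tool_pos: [0.5407, -0.0494, 0.0159]
ee_rot: [-3.138, 0.023, 0.057]
force: [-37.3, -6.2, 28.6]
opening: 0.0681
finger_force: 18.8
```

The tray has stopped against the bar, at the expected home position. I'll back off and check it with code.

Request:
drive_tool(
  motion=[
    [0.2,-0.06,-0.003,0,0,0,0],
    [0.2,-0.06,-0.003,0,0,0,0],
    [0.2,-0.1,-0.005,0,0,0,0],
    [0.2,-0.3,-0.015,0,0,0,0],
    [0.2,-0.5,-0.02,0,0,0,0],
    [0.2,-0.5,0,0.3,0,0,0],
    [0.2,-0.5,0,0.6,0,0,0],
    [0.2,-0.5,0,0.6,0,0,0],
    [0.2,-0.5,0,0.6,0,0,0],
    [0.2,0,0,0,0,0,0],
    [0.2,0,0,0,0,0,0],
    [0.2,0,0,0,0,0,0],
  ],
)

```text
t: 31.3
tool_pos: [0.4016, -0.0526, 0.1213]
ee_rot: [-3.142, -0.0, 0.055]
force: [-0.3, 0.1, -1.3]
opening: 0.0683
finger_force: 0.0
```

```bash
python3 - <<'E'
from h import *
np.set_printoptions(precision=4,suppress=True)
im=cams.grab_frame("top"); hsv=cv2.cvtColor(im,cv2.COLOR_RGB2HSV)
m=cv2.inRange(hsv,(5,70,40),(20,255,255)); m[:,:270]=0;m[:,400:]=0;m[:140]=0
yx=np.argwhere(cv2.morphologyEx(m,cv2.MORPH_OPEN,np.ones((3,3)))>0)
pts=[(u,yx[yx[:,1]==u][:,0].max()+.5) for u in range(295,368) if (yx[:,1]==u).any()]
P=atz("top",pts,.05); f=np.polyfit(P[:,1],P[:,0],1); print("front edge slope, x at y=-.05",f[0],np.polyval(f,-.05),np.std(P[:,0]-np.polyval(f,P[:,1])),"y range",P[:,1].min(),P[:,1].max())
r,g,b=im.astype(int).transpose(2,0,1)
for nm,mm,z in(("purple",(r>1.3*g)&(b>1.3*g)&(b>35),.078),("blue",(b>1.5*r)&(g>1.1*r)&(b>40),.077)):
  mm=mm.copy();mm[:, :285]=0;mm[:,375:]=0;mm[:100]=0;mm[190:]=0
  q=np.argwhere(mm); print(nm,len(q),atz("top",[[ (q[:,1].min()+q[:,1].max())/2,(q[:,0].min()+q[:,0].max())/2]],z),np.ptp(q,axis=0))
m=cv2.inRange(hsv,(10,30,70),(28,150,255));m[:,:300]=0;m[:,360:]=0;m[:110]=0;m[175:]=0
print(sense()["tool_pos"],sense()["dq"])
E
```

```text
front edge slope, x at y=-.05 -0.05567038926556866 0.5497664128121983 0.0009794561868854178 y range -0.16335089643385556 0.05768185993554374
purple 863 [[ 0.7229 -0.036   0.078 ]] [64 65]
blue 536 [[ 0.7215 -0.0436  0.077 ]] [43 42]
[ 0.4013 -0.0525  0.121 ] [ 0.0008  0.0114  0.0013  0.0008  0.0063 -0.0013]
```

```bash
python3 -c "
from rig import robot
print(robot.job_done())"
```

```text
the job is handed in; nothing more can be done
None
```

I handed the job in: the cream bowl is nested in the blue one and that in the purple, and the tray is pushed back against the rear bar with the gripper clear. The last top-camera check put the tray's front edge within about 1 mm of home; no verdict came back.

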